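# Hang the glazed tile on the sloping drying rail

## Robot

A 6-joint arm with a two-finger parallel gripper is mounted at the origin on the work surface. World frame = base frame: x ahead of the robot, y to its left, z up, the work surface at z = 0. Lengths are in m, angles in rad, forces in N, time in s.
With the tool pointing down it reaches from about 0.275 to 0.85 m from the base axis. Payload 19 kg.
Tool frame: the origin (TCP) lies at the very end of the fingers, on their centre line; the grasp point (between the pads) lies 19 mm behind it; z points along the fingers, y is the line along which they close (so a half turn about z gives the same grasp; the last joint's range is limited). The gripper opens to 85 mm and grips with 20 to 120 N. Pads are 22 mm wide; open, the fingers measure 114 mm over their backs; the gripper's body (76 mm by 85 mm) begins 54 mm behind the grasp point. The pads swing forward as they close: fully open they stand 13 mm farther back than shut.
Start: joints at [-1.419, 0.15, 1.437, -0, 1.554, -0.134], TCP at [0.162, -0.552, 0.231] pointing down, gripper open.
Joint ranges: [-2.8, 2.8], [-0.68, 2.1], [0.12, 2.68], [-1.39, 4.53], [0.16, 2.79], [-2.81, 2.81]. Speed limits (rad/s): [1.89, 1.89, 2.22, 3.01, 3.01, 3.01].

## Interface

Orientations are given as a unit quaternion [x, y, z, w].
In Python, from cell import ctrl gives the robot as it stands.
- The arm moves only by the tool arm_command, never from a script. Its argument "series" is a list that holds one entry, the list of rows, each a list of 7 numbers: the turn, a rotation vector about the tool's x, y, z in degrees, then the shift along the tool's x, y, z in mm, then the opening, from 0 (shut) to 1 (fully open). A call has 1 to 5 rows; each row shifts and turns the commanded pose from where the row before left it, along the tool's axes as they then stand; what a row does not reach is not made up. A row lasts 1/10 s, in which the tool goes at most 50 mm and 8.59 degrees, less where a joint would pass 70% of its speed; a pose out of reach is approached as far as the arm can. A call with a gripper value outside its range is refused whole. The fingers move at their own pace and stop on an object; "newtons" is the grip in N (left out, the last holds). Time passes only in rows, so rows that do not move let the fingers close. It gives the time, the measured TCP pose, the force, the opening and the grip force at its end, in the units of the state.
- ctrl.read_state(): the state, without advancing time (a new reading comes with each control period).
- ctrl.get_image(name): name is "side" or "top" or "wrist"; returns a dict with "pixels" (384x512x3 uint8, blue, green, red), "camera_matrix" (3x3 intrinsics, pixels), "xyz" and "rotation" of the camera in the world. Camera axes: x right, y down, z forward; pixel columns grow to the right and rows downward; lengths in m; the calibration is good to about 2 mm. A picture is of the moment at which its call begins. There is no depth.
- ctrl.hand_in(): hands the job in; it is judged then, once.
The state is a dict: "clock": time; "qpos": joint angles; "qd": joint speeds; "joint_efforts": joint torques, N m; "position": TCP position; "eef_rot": TCP orientation; "ft_force": force on the tool from outside, world axes, zero at the start; "moment": the same for the moment, N m; "width": finger opening in m; "grip_force": force on a finger pad.
Only numpy, scipy, OpenCV 4.12 (cv2) and the standard library are available. Lean on these libraries where they do the work, as an engineer would, in place of code of your own. Each camera call takes 0.05 s, during which the arm holds its last target. There are 200 camera calls.

## Task

The glazed brick tile in its roller hanger lies flat on the bench. Stand it up on the wooden leaning rest and let go of it, then take it again by the grip tongue at its top, hook it onto the upper end of the sloping rail with both wheels on the tube, and let it go there so that it rolls by itself, without your hand, down to rest against the rubber stop. Leave the other things on the bench where they are.

Things in the scene. Friction and masses are not known exactly. Their poses are not given: they have to be found in the camera images.
- hanger: roller hanger with a glazed tile, about 0.39 kg, 200 mm tall. Frame as it hangs: z up, y along the rail, x from the open mouth towards the strap; origin at the rail's crest midway between the wheels. Seen along y it is a C open to -x. At the start it lies flat on its strap side: x down, z (top) level, roughly away from the robot, origin 19 mm over the bench. Centre of mass near x = 1, z = -57 mm
- hanger_tongue (a point): in the hanger's top grip, an upright aluminium tongue 10 mm thick (x) by 30 mm wide (y), z = 36 to 68 mm; this point is at (0, 0, 58 mm) of the hanger's frame. Below it lie a bridge (x = -5 to 19, z = 31 to 36, y within 12 mm) and the wheels
- hanger_axle (a point): midway between the axles, at (0, 0, 12 mm). Two black free-turning V-grooved wheels, 36 mm across, 20 mm wide (x = -10 to 10), axles along x at y = +-25 mm. The V centres itself on the tube. Set on the rail and let go, the hanger runs off downhill at once, at 0.1 to 0.5 m/s
- hanger_mouth (a point): middle of the mouth, at (0, 0, -20 mm), by which the rail enters from the -x side. Clear from z = -6 mm (wheel rims) down to z = -34 mm (arm below the rail, 8 mm high, x = -9 to 19). Closed on the other side by the strap, a flat bar at x = 14 to 19 mm, 24 mm wide (y), z = -42 to 36
- hanger_neck (a point): middle of the neck, at (-3, 0, -48 mm). Neck and the arm above it are 24 mm wide (y) from z = -72 to -34; the neck is 12 mm thick (x = -9 to 3). It can be pinched across y when the hanger lies flat; it then is 22 mm over the bench. The wheels begin at z = -6, the tile at z = -72
- hanger_foot (a point): middle of the underside of the foot ledge, at (5, 0, -132 mm). Ledge 120 mm wide (y), 28 mm deep (x = -9 to 19), 6 mm thick. On it stands the tile, 120 mm (y) by 54 mm by 12 mm (x = -9 to 3), glazed white on the -x side, up to z = -72 mm
- rest: wooden leaning rest: back board 150 mm wide, 140 high, and a foot shelf 45 mm deep square to it, all leaning back 15 degrees, on a fixed base 135 x 170 x 12 mm. Origin where shelf top and board face meet, mid width, 24 mm over the bench. x points back into the board (15 degrees below level), y along the shelf, z up along the board; open to -x
- rest_stand (a point): where the hanger's origin is when it stands well in the rest (x = -19, y = 0, z = 132 mm of the rest's frame): ledge flat on the shelf, strap side against the board, its frame parallel to the rest's. 30 mm to either side (y) is as good
- tube: sloping rail, a fixed steel tube 16 mm in diameter. Origin on its crest at the loading place, 235 mm over the bench; x along the tube downhill (0.105 rad below level), y level to the left, z up, square to the tube. The tube runs from x = -85 mm (end collar 26 mm across) to 293 mm. The loading stretch, the upper end, is x = -40 to 80 mm. A 22 mm high drip tray lies below
- rail_arm (a point): middle of the upper of two arms that carry the tube from posts on its +y side, at x = -55 and 315 mm; arms 12 mm high, at z = -22 to -10 mm, posts from y = 73 mm, all below the crest. The -y side is free: the hanger goes on from there, mouth towards +y (its x against the tube's y, its y along the tube's x); arms fit in the mouth
- rail_stop (a point): on the tube's crest, where the hanger's origin is when it rests against the rubber stop (x = 250 mm); the stop is a collar 40 mm across whose face is at x = 293 mm
- tin: bystander: open glaze tin, 97 mm across, 85 mm high; origin under its middle
- bowl: bystander: white bowl, 130 mm across, 50 mm high; origin under its middle
- hammer: bystander: tile maker's hammer, 260 mm long, 165 mm over its head, 36 mm high; origin on the bench under the handle, about its middle
- brush: bystander: brush, 170 mm long, about 20 mm high; origin under its middle
- bejmat: bystander: loose unglazed brick tile 150 x 50 x 20 mm; origin under its middle
- jar: bystander: white closed jar, 64 mm across, 85 mm high; origin under its middle
- mug: bystander: mug, 80 mm across, 90 mm high; origin under its middle

How it is judged:
By the outcome, as a careful person would: the job done as asked, in the order asked, and still so for the second after the job is handed in, with the robot touching nothing.
It also fails if it takes over 61 s, if anything falls off the work surface, if the arm or the gripper's body presses on something with over 40 N, if the wrist force passes 120 N, or if a joint passes its speed limit or range.

## Working session

There is one attempt and no reset: what is moved stays moved. The work goes in short steps, Python scripts to look and compute and a tool call to move; the robot and the scene stay as the last step left them, time stands still between calls to the robot, and variables do not carry over. Pictures are saved under pics/ and viewed, at most 10 in all, crops included, and the job is handed in when it is done.

Besides the shell and the picture viewer there is one more tool, called in YAML: its name, and indented under it one key for each argument. arm_command: Moves the arm, as the interface text tells. Its arguments: {"type":"object","properties":{"series":{"type":"array"},"newtons":{"type":"number"}},"required":["series"]}

```bash
ls; mkdir -p pics
cat > h.py <<'E'
import numpy as np, cv2
from cell import ctrl
from scipy.spatial.transform import Rotation as R
def grab(n,f=None):
    d=ctrl.get_image(n)
    if f: cv2.imwrite('pics/'+f,d['pixels'])
    return d
E
python3 - <<'E'
from h import *
import pickle
for n in ('side','top'):
    d=grab(n,n+'0.png'); pickle.dump(d,open(n+'0.pkl','wb'))
    print(n,d['camera_matrix'],d['xyz'],d['rotation'])
print(ctrl.read_state())
E
```

```text
pics
side [[439.71281251   0.         259.22973003]
 [  0.         439.71281251 188.30602372]
 [  0.           0.           1.        ]] [0.26164221 0.98842368 1.208109  ] [-0.10836945  0.91000084 -0.395967    0.05800575]
top [[391.99304252   0.         262.95473024]
 [  0.         391.99304252 190.51980104]
 [  0.           0.           1.        ]] [ 0.30794716 -0.1105035   1.41817818] [ 0.70645623 -0.70207324  0.05421125 -0.07123131]
{'clock': 0.1, 'qpos': array([-1.41896539e+00,  1.50911402e-01,  1.43793988e+00,  1.67563104e-05,
        1.55377851e+00, -1.34034352e-01]), 'qd': array([-0.00053378, -0.00160497, -0.00147358, -0.00195287,  0.0003781 ,
       -0.00240965]), 'joint_efforts': array([ 5.84840309e-03, -7.14379191e+01, -5.71794319e+01, -1.90449514e-04,
        6.99067663e-03, -6.31544958e-05]), 'position': array([ 0.1620783 , -0.55146629,  0.23076332]), 'eef_rot': array([ 9.89802396e-01,  1.42446297e-01,  3.76221587e-06, -5.18623195e-04]), 'ft_force': array([-0.22726728,  0.15567904,  0.2749461 ]), 'moment': array([ 0.03512277,  0.03059363, -0.0404464 ]), 'grip_force': 0.0, 'width': 0.08560583012906416}
```

View pics/top0.png

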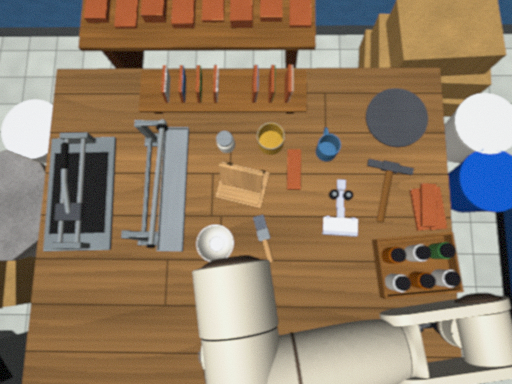

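View pics/side0.png

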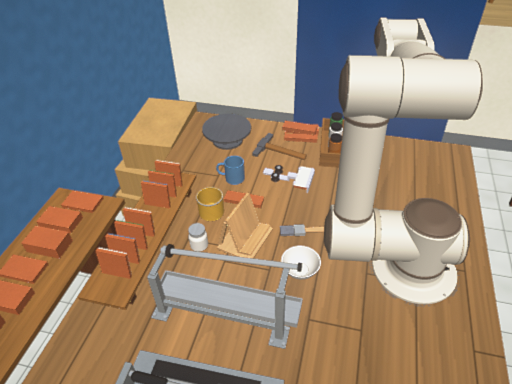

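The top view shows the hanger at (340,207) with its tile towards the robot, the rest at (243,185), and the rail rack at (155,185). In the side view the tube runs from (168,251) to (300,266). I'll zoom in for exact pixels.

Run:
```python
import pickle,cv2,numpy as np
t=pickle.load(open('top0.pkl','rb'))['pixels'];s=pickle.load(open('side0.pkl','rb'))['pixels']
def up(im,x,y,w,h,k): return cv2.resize(im[y:y+h,x:x+w],None,fx=k,fy=k,interpolation=cv2.INTER_CUBIC)
# top: x120-370,y110-260 -> k=... 
a=up(t,130,110,80,150,4) #320x600
b=up(t,210,155,68,60,4);c=up(t,316,170,60,75,4)
o=np.zeros((600,800,3),np.uint8);o[:,:320]=a;o[:240,330:602]=b;o[300:,330:570]=c
cv2.imwrite('pics/c1.png',o)
a=up(s,145,235,200,75,4);b=up(s,210,190,70,75,4);c=up(s,255,155,65,40,6)
o=np.zeros((600,800,3),np.uint8);o[:300]=a;o[300:,:280]=b;o[300:540,300:690]=c
cv2.imwrite('pics/c2.png',o)
```

```text
(no output)
```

View pics/c1.png

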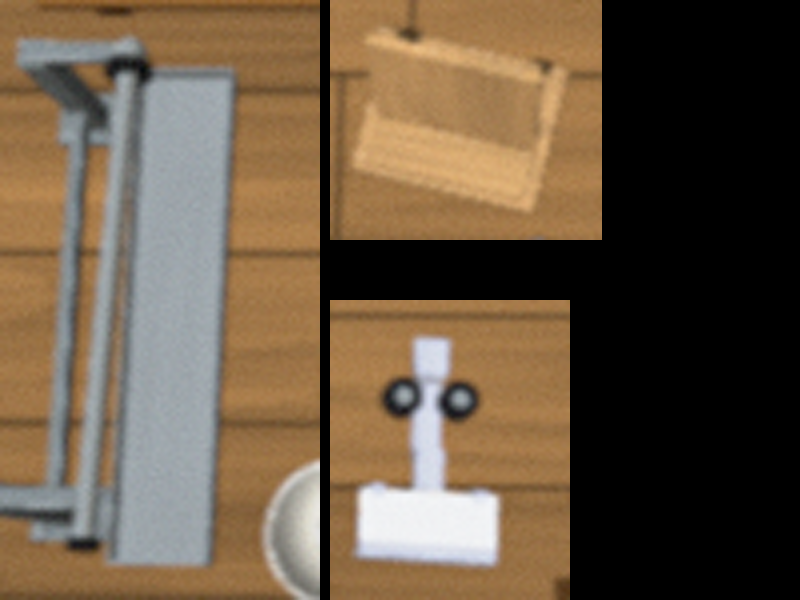

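View pics/c2.png

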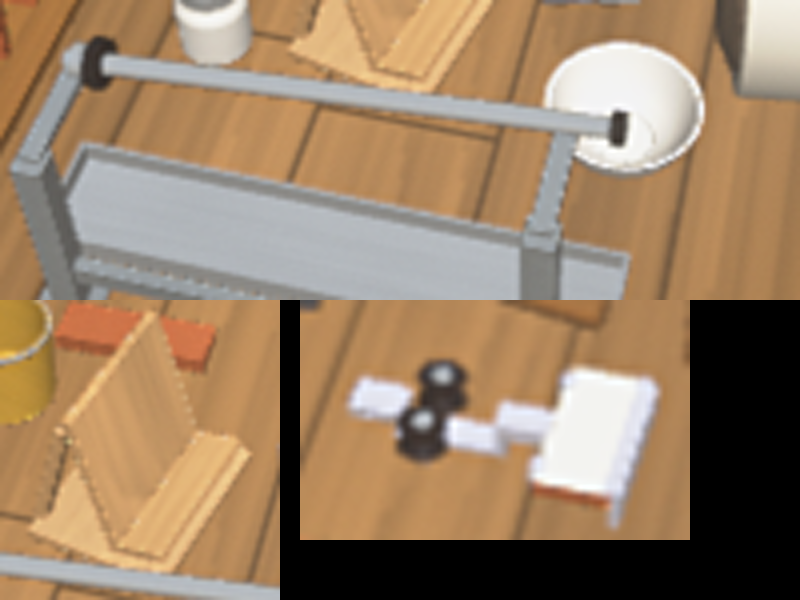

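Top crop: tube from end collar (151,245.5) near the robot (small collar, so the upper end) to the stop collar (162,127). Downhill is therefore +x and the posts are on +y. The rest opens towards the robot, and the hanger lies with its tongue at (341.5,180) and wheels at (334,194) and (348,195). Side crops give the matching points. Next I triangulate them.

```bash
cat >> h.py <<'E'
def ray(d,u,v):
    q=d['rotation']; r=R.from_quat(q).as_matrix()
    return np.array(d['xyz']), r@np.linalg.solve(d['camera_matrix'],[u,v,1.])
def tri(views):
    A=np.zeros((3,3));b=np.zeros(3);L=[]
    for d,u,v in views:
        o,k=ray(d,u,v);k=k/np.linalg.norm(k);P=np.eye(3)-np.outer(k,k);A+=P;b+=P@o;L.append((o,P))
    p=np.linalg.solve(A,b); return p,max(np.linalg.norm(P@(p-o)) for o,P in L)
def proj(d,p):
    c=R.from_quat(d['rotation']).as_matrix().T@(np.asarray(p)-d['xyz']); c=d['camera_matrix']@c; return c[:2]/c[2]
E
python3 - <<'E'
from h import *
import pickle
t=pickle.load(open('top0.pkl','rb'));s=pickle.load(open('side0.pkl','rb'))
def c(x,ox,sx,k): return sx+(x-ox+.5)/k-.5
P={ # name: top crop (region), side crop
'tube_end':(('a',84,543),('A',619,128)),'tube_stop':(('a',128,68),('A',98,63)),
'wheelL':(('c',402,396),('C',423,417)),'wheelR':(('c',459,399),('C',443,371)),
'tongue_end':(('c',433,340),('C',356,396)),'tileTL':(('c',359,488),('C',533,485)),'tileTR':(('c',498,493),('C',570,372)),
'ledgeL':(('c',357,557),('C',615,522)),'ledgeR':(('c',496,564),('C',655,381)),
'restbotL':(('b',372,105),('B',120,545)),'restbotR':(('b',535,150),('B',192,430)),
'shelfL':(('b',355,165),('B',165,568)),'shelfR':(('b',530,210),('B',248,452)),
'boardTL':(('b',370,40),('B',65,435)),'boardTR':(('b',545,66),('B',152,315)),
}
reg={'a':(0,0,130,110,4),'b':(330,0,210,155,4),'c':(330,300,316,170,4),'A':(0,0,145,235,4),'B':(0,300,210,190,4),'C':(300,300,255,155,6)}
for n,(a,b) in P.items():
    v=[]
    for d,(r,x,y) in ((t,a),(s,b)):
        ox,oy,sx,sy,k=reg[r]; v.append((d,c(x,ox,sx,k),c(y,oy,sy,k)))
    p,e=tri(v);print(n,(p*1000).round(1),'res',round(e*1000,1))
E
```

```text
tube_end [351.7 255.7 236.2] res 0.7
tube_stop [740.  254.9 195.8] res 0.7
wheelL [ 547.4 -327.7   37.3] res 1.8
wheelR [ 544.8 -378.2   37.1] res 1.6
tongue_end [ 602.2 -359.9   18.8] res 1.7
tileTL [ 465.3 -289.5   26.1] res 0.8
tileTR [ 462.2 -412.8   23.2] res 1.2
ledgeL [ 407.4 -289.3    4.5] res 2.6
ledgeR [ 400.6 -407.2   30.9] res 2.9
restbotL [587.6  79.5  28. ] res 4.7
restbotR [554.6 -68.1  22.9] res 2.1
shelfL [538.3  94.1  26.6] res 0.9
shelfR [501.3 -63.7  11.2] res 1.9
boardTL [626.   67.6 142.7] res 1.4
boardTR [596.9 -80.1 150.1] res 3.9
```

Every height agrees with the text: tube 236 to 196 mm, rest origin about 25 mm, tile 25 mm. My estimates are:
- **Tube:** origin about (436,255,235), yaw about 0.
- **Hanger:** neck about (487,-351), yaw about -2.5°.
- **Rest:** origin about (571,6,24), yaw about -12.3°.

Now I move above the neck and look with the wrist camera.

arm_command:
  series:
    - [[0,0,6.3,0,0,0,1],[0,0,6.3,0,0,0,1],[0,0,6.3,0,0,0,1],[0,0,0,31.5,-21.4,-4,1],[0,0,0,31.5,-21.4,-4,1]]
  newtons: 60

```text
clock: 0.6
position: [0.2271, -0.5112, 0.2388]
eef_rot: [1.0, -0.023, -0.0, -0.001]
ft_force: [-0.4, -0.5, 0.2]
width: 0.0854
grip_force: 0.0
```

arm_command:
  series:
    - [[0,0,0,31.5,-21.4,-4,1],[0,0,0,31.5,-21.4,-4,1],[0,0,0,31.5,-21.4,-4,1],[0,0,0,31.5,-21.4,-4,1],[0,0,0,31.5,-21.4,-4,1]]

```text
clock: 1.1
position: [0.3901, -0.4106, 0.2592]
eef_rot: [1.0, -0.022, -0.0, -0.0]
ft_force: [-0.2, -1.3, -1.1]
width: 0.0853
grip_force: 0.0
```

arm_command:
  series:
    - [[0,0,0,31.5,-21.4,-4,1],[0,0,0,31.5,-21.4,-4,1],[0,0,0,31.5,-21.4,-4,1],[0,0,0,0,0,0,1],[0,0,0,0,0,0,1]]

```text
clock: 1.6
position: [0.4865, -0.3513, 0.2708]
eef_rot: [1.0, -0.021, -0.0, -0.0]
ft_force: [0.1, -0.3, -0.1]
width: 0.0851
grip_force: 0.0
```

Run:
```python
from h import *
import pickle
s=ctrl.read_state();print(s['clock'],s['position'],R.from_quat(s['eef_rot']).as_matrix().round(3),s['qpos'])
d=grab('wrist','w1.png');pickle.dump(d,open('w1.pkl','wb'));print(d['camera_matrix'],d['xyz'],R.from_quat(d['rotation']).as_matrix().round(2))
# expected pixels
for p in ([.487,-.351,.028],[.546,-.353,.035],[.602,-.356,.024]):print(proj(d,p))
```

```text
1.6 [ 0.48654023 -0.35126202  0.27077468] [[ 0.999 -0.043 -0.001]
 [-0.043 -0.999  0.001]
 [-0.001 -0.    -1.   ]] [-7.53542137e-01  1.94330256e-01  1.30754321e+00 -1.90248601e-04
  1.64065788e+00  8.59764220e-01]
[[281.89661772   0.         259.28455149]
 [  0.         281.89661772 189.91586827]
 [  0.           0.           1.        ]] [ 0.55296625 -0.35345062  0.41415287] [[-0.04 -0.96 -0.26]
 [-1.    0.04  0.01]
 [-0.    0.26 -0.97]]
[259.73149673 162.99446313]
[259.33497967 119.10137524]
[259.78988522  74.13801748]
```

View pics/w1.png

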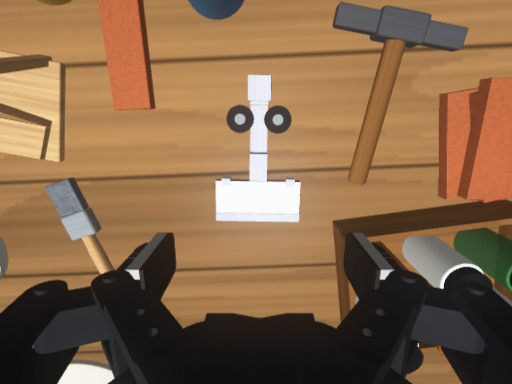

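The wrist view shows the hanger upright in the picture: wheels at (240,119) and (278,119), neck at about (258,166). The predicted neck pixel was (260,163), so position and yaw agree to about 2 mm. I tilt the tool 30° so that in the rest it points 45° down, then approach.

arm_command:
  series:
    - [[0,-7.5,0,0,0,0,1],[0,-7.5,0,0,0,0,1],[0,-7.5,0,0,0,0,1],[0,-7.5,0,0,0,0,1],[0,0,0,0,0,0,1]]

```text
clock: 2.15
position: [0.4865, -0.3521, 0.2675]
eef_rot: [0.965, -0.021, -0.263, -0.008]
ft_force: [0.2, -0.9, -0.7]
width: 0.0854
grip_force: 0.0
```

arm_command:
  series:
    - [[0,0,0,25,0,26,1],[0,0,0,25,0,26,1],[0,0,0,25,0,26,1],[0,0,0,25,0,26,1],[0,0,0,25,0,26,1]]

```text
clock: 2.65
position: [0.5289, -0.3546, 0.0957]
eef_rot: [0.966, -0.022, -0.257, -0.006]
ft_force: [0.2, 0.1, -0.5]
width: 0.0856
grip_force: 0.0
```

arm_command:
  series:
    - [[0,0,0,0,0,20,1],[0,0,0,0,0,20,1],[0,0,0,0,0,10,1],[0,0,0,0,0,0,1],[0,0,0,0,0,0,1]]

```text
clock: 3.15
position: [0.5046, -0.3531, 0.0542]
eef_rot: [0.966, -0.022, -0.258, -0.005]
ft_force: [-0.1, 0.5, 0.6]
width: 0.0852
grip_force: 0.0
```

Run:
```python
from h import *
s=ctrl.read_state();M=R.from_quat(s['eef_rot']).as_matrix();print(s['position'],M.round(3),s['ft_force'])
y=np.radians(-2.5)
T=np.array([.4805,-.3503,.009]);print('tool delta mm',(M.T@(T-s['position'])*1000).round(1))
```

```text
[ 0.50461589 -0.35313056  0.0542168 ] [[ 0.866 -0.045 -0.498]
 [-0.039 -0.999  0.022]
 [-0.498  0.001 -0.867]] [-0.07229381  0.51444103  0.62228869]
tool delta mm [ 1.5 -1.8 51.3]
```

arm_command:
  series:
    - [[0,0,0,1.5,-1.8,15,1],[0,0,0,0,0,15,1],[0,0,0,0,0,15,1],[0,0,0,0,0,6,1],[0,0,0,0,0,0,1]]

```text
clock: 3.65
position: [0.4797, -0.3496, 0.0073]
eef_rot: [0.966, -0.021, -0.259, -0.006]
ft_force: [0.5, -0.3, 0.3]
width: 0.0856
grip_force: 0.0
```

arm_command:
  series:
    - [[0,0,0,0,0,0,0],[0,0,0,0,0,0,0],[0,0,0,0,0,0,0],[0,0,0,0,0,0,0],[0,0,0,0,0,0,0]]
  newtons: 70

```text
clock: 4.15
position: [0.4807, -0.3498, 0.0084]
eef_rot: [0.966, -0.021, -0.258, -0.006]
ft_force: [2.2, -0.5, 5.4]
width: 0.0226
grip_force: 69.9
```

arm_command:
  series:
    - [[0,0,0,0,0,0,0],[0,0,0,0,0,0,0],[0,0,0,0,0,0,0],[0,0,0,0,0,0,0],[0,0,0,0,0,0,0]]

```text
clock: 4.65
position: [0.4807, -0.3498, 0.0084]
eef_rot: [0.966, -0.021, -0.258, -0.005]
ft_force: [1.4, 0.5, 4.8]
width: 0.0224
grip_force: 69.8
```

Gripped (22 mm, 70 N). Now lift and stand it up.

arm_command:
  series:
    - [[0,0,0,-6,0,-10,0],[0,0,0,-20,0,-34,0],[0,0,0,-24,0,-41,0],[0,0,0,-24,0,-41,0],[0,0,0,-24,0,-41,0]]

```text
clock: 5.15
position: [0.4786, -0.3492, 0.2039]
eef_rot: [0.966, -0.021, -0.259, -0.006]
ft_force: [-0.1, -2.0, -4.8]
width: 0.0225
grip_force: 69.3
```

arm_command:
  series:
    - [[0,7,0,0,0,0,0],[0,7.5,0,0,0,0,0],[0,7.5,0,0,0,0,0],[0,7.5,0,0,0,0,0],[0,7.5,0,0,0,0,0]]

```text
clock: 5.65
position: [0.4789, -0.3495, 0.2027]
eef_rot: [0.998, -0.022, 0.064, 0.002]
ft_force: [0.2, -0.4, -4.5]
width: 0.0228
grip_force: 69.3
```

arm_command:
  series:
    - [[0,7.5,0,0,0,0,0],[0,7.5,0,0,0,0,0],[0,7.5,0,0,0,0,0],[0,7.5,0,0,0,0,0],[0,7.5,0,0,0,0,0]]

```text
clock: 6.15
position: [0.4785, -0.3496, 0.2027]
eef_rot: [0.924, -0.02, 0.381, 0.01]
ft_force: [0.6, 1.3, -4.3]
width: 0.0226
grip_force: 69.4
```

```bash
cat >> h.py <<'E'
def rz(a):return R.from_euler('z',a,degrees=True).as_matrix()
def ry(a):return R.from_euler('y',a,degrees=True).as_matrix()
REST_O=np.array([.571,.0057,.024]); REST_R=rz(-12.3)@ry(15)   # x 15deg below level
HT=None
E
python3 - <<'E'
from h import *
s=ctrl.read_state();M=R.from_quat(s['eef_rot']).as_matrix();p=s['position'];print(p,M.round(3),s['ft_force'],s['width'],s['qpos'].round(2))
# grasp: tool in hanger frame at pick
Rh0=np.column_stack([[0,0,-1],[.0436,.999,0],[.999,-.0436,0]])
Rt0=R.from_quat([0.966,-0.021,-0.258,-0.006]).as_matrix()
org=np.array([.488,-.3505,.022])-Rh0@[-.003,0,-.048]
Th=Rh0.T@Rt0; th=Rh0.T@(np.array([.4807,-.3498,.0084])-org);print('tcp in hanger',th)
np.savez('grasp1.npz',R=Th,t=th)
for pre in ([-.09,0,.09],[-.04,0,.02],[-.021,0,.0]):
    St=REST_O+REST_R@(np.array([-.019,0,.132])+pre)
    Rt=REST_R@Th; T=St+REST_R@th
    print(pre,'TCP',T.round(4),'delta tool now',(M.T@(T-p)*1e3).round(1),'in target axes',(Rt.T@(T-p)*1e3).round(1))
print('turn rotvec deg',np.degrees(R.from_matrix(M.T@Rt).as_rotvec()).round(1))
E
```

```text
[ 0.47852101 -0.34959448  0.20267867] [[ 0.709 -0.045  0.704]
 [-0.03  -0.999 -0.033]
 [ 0.705  0.003 -0.71 ]] [ 0.63647171  1.28166479 -4.27138485] 0.02259962942400489 [-1.12 -0.1   1.94  0.81  1.02  0.16]
tcp in hanger [ 0.0106      0.00038102 -0.05531851]
[-0.09, 0, 0.09] TCP [0.5204 0.0171 0.2105] delta tool now [  24.2 -368.2   11.7] in target axes [ -20.7 -367.2  -31.6]
[-0.04, 0, 0.02] TCP [0.5499 0.0107 0.1299] delta tool now [ -11.4 -363.3   89.8] in target axes [ -56.4 -367.2   46.6]
[-0.021, 0, 0.0] TCP [0.5627 0.0079 0.1057] delta tool now [ -19.3 -361.1  116.2] in target axes [ -64.3 -367.2   73.1]
turn rotvec deg [-6.7  0.3  7. ]
```

arm_command:
  series:
    - [[-3.35,0,3.5,0,0,0,0],[-3.35,0,3.5,0,0,0,0],[0,0,0,-2.6,-25,-4,0],[0,0,0,-2.6,-46,-4,0],[0,0,0,-2.6,-46,-4,0]]

```text
clock: 6.65
position: [0.4894, -0.2311, 0.2048]
eef_rot: [0.92, -0.099, 0.376, 0.039]
ft_force: [1.3, -0.2, -4.3]
width: 0.0225
grip_force: 69.7
```

arm_command:
  series:
    - [[0,0,0,-2.6,-46,-4,0],[0,0,0,-2.6,-46,-4,0],[0,0,0,-2.6,-46,-4,0],[0,0,0,-2.6,-46,-4,0],[0,0,0,-2.6,-46,-4,0]]

```text
clock: 7.15
position: [0.5126, -0.027, 0.2091]
eef_rot: [0.921, -0.099, 0.374, 0.039]
ft_force: [0.2, -0.4, -5.1]
width: 0.0227
grip_force: 69.7
```

arm_command:
  series:
    - [[0,0,0,0,-22,0,0],[0,0,0,0,0,0,0],[0,0,0,0,0,0,0]]

```text
clock: 7.45
position: [0.5175, -0.0066, 0.2084]
eef_rot: [0.922, -0.098, 0.373, 0.039]
ft_force: [0.6, -0.6, -4.1]
width: 0.0229
grip_force: 70.0
```

```bash
cat > rel.py <<'E'
from h import *
def rest_delta(pre):
    s=ctrl.read_state();M=R.from_quat(s['eef_rot']).as_matrix();p=s['position']
    g=np.load('grasp1.npz');Rt=REST_R@g['R'];T=REST_O+REST_R@(np.array([-.019,0,.132])+pre)+REST_R@g['t']
    return (M.T@(T-p)*1e3).round(1),np.degrees(R.from_matrix(M.T@Rt).as_rotvec()).round(1)
E
python3 - <<'E'
from rel import *
s=ctrl.read_state();print(s['clock'],s['position'],s['ft_force'])
for pre in ([-.09,0,.09],[-.04,0,.02],[-.021,0,.0]):print(pre,rest_delta(pre))
a=grab('side');b=grab('top');w=grab('wrist')
import pickle;pickle.dump((a,b,w),open('v2.pkl','wb'))
k=lambda im,x,y,ww,hh,f:cv2.resize(im[y:y+hh,x:x+ww],None,fx=f,fy=f,interpolation=cv2.INTER_CUBIC)
o=np.zeros((600,800,3),np.uint8)
o[:300,:400]=k(a['pixels'],190,170,100,75,4);o[300:,:400]=k(b['pixels'],195,130,100,75,4);o[:300,400:]=cv2.resize(w['pixels'],(400,300))
cv2.imwrite('pics/v2.png',o)
E
```

```text
7.45 [ 0.51745169 -0.00663817  0.20837801] [ 0.60771389 -0.64965685 -4.06212926]
[-0.09, 0, 0.09] (array([ -0.1, -23.9,  -3. ]), array([-0.1,  1. ,  0. ]))
[-0.04, 0, 0.02] (array([-34.4, -23.7,  75.9]), array([-0.1,  1. ,  0. ]))
[-0.021, 0, 0.0] (array([-41.8, -23.6, 102.5]), array([-0.1,  1. ,  0. ]))
```

View pics/v2.png

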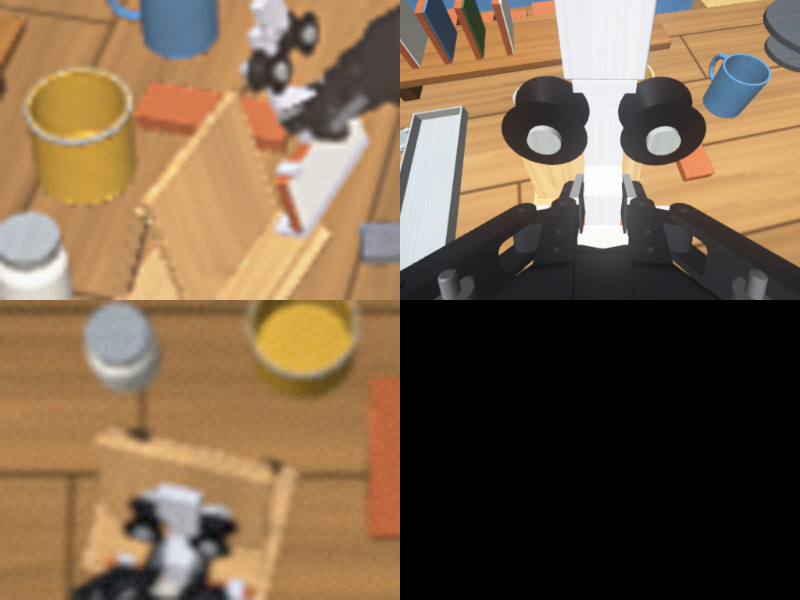

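The hanger is held upright, parallel to the board and in front of it. The side crop shows the tile at (325,180), and the wrist view shows the neck held between the fingers. It still needs 24 mm towards +y. Now I go in, watching the force.

arm_command:
  series:
    - [[0,1,0,0,-24,-3,0],[0,0,0,-7,0,16,0],[0,0,0,-7,0,16,0],[0,0,0,-7,0,16,0],[0,0,0,-7,0,16,0]]

```text
clock: 8.1
position: [0.546, 0.01, 0.1452]
eef_rot: [0.918, -0.1, 0.381, 0.04]
ft_force: [-0.1, -0.9, -4.5]
width: 0.0227
grip_force: 70.5
```

arm_command:
  series:
    - [[0,0,0,-5,0,10,0],[0,0,0,0,0,0,0],[0,0,0,0,0,0,0]]

```text
clock: 8.4
position: [0.5494, 0.01, 0.1355]
eef_rot: [0.918, -0.099, 0.381, 0.04]
ft_force: [-0.2, 0.1, -3.5]
width: 0.0226
grip_force: 70.3
```

Run:
```python
from rel import *
s=ctrl.read_state();print(s['clock'],s['position'],s['ft_force'],s['moment'])
for pre in ([-.04,0,.02],[-.021,0,.0],[0,0,0]):print(pre,rest_delta(pre))
M=R.from_quat(s['eef_rot']).as_matrix();print('rest x,z in tool',(M.T@REST_R).round(3))
```

```text
8.4 [0.54942773 0.010018   0.13554881] [-0.21603627  0.10448209 -3.49686622] [0.1696354  0.75545486 0.00555146]
[-0.04, 0, 0.02] (array([-3.8, -0.7,  4.2]), array([-0. , -0. , -0.1]))
[-0.021, 0, 0.0] (array([-11.7,  -0.7,  30.6]), array([-0. , -0. , -0.1]))
[0, 0, 0] (array([-1.2, -0.7, 48.8]), array([-0. , -0. , -0.1]))
rest x,z in tool [[ 0.498 -0.002  0.867]
 [ 0.    -1.    -0.002]
 [ 0.867  0.001 -0.498]]
```

arm_command:
  series:
    - [[0,0,0,-1.8,0,7.4,0],[0,0,0,-1.8,0,7.4,0],[0,0,0,-1.8,0,7.4,0],[0,0,0,-1.8,0,7.4,0],[0,0,0,0,0,0,0]]

```text
clock: 8.9
position: [0.5649, 0.0071, 0.1078]
eef_rot: [0.919, -0.099, 0.381, 0.04]
ft_force: [-0.6, -0.4, -4.3]
width: 0.0227
grip_force: 70.3
```

arm_command:
  series:
    - [[0,0,0,-2.6,0,1.5,0],[0,0,0,0,0,0,0]]

```text
clock: 9.1
position: [0.5646, 0.0075, 0.1068]
eef_rot: [0.918, -0.099, 0.382, 0.04]
ft_force: [1.5, 1.5, -0.7]
width: 0.0228
grip_force: 70.6
```

Run:
```python
from rel import *
s=ctrl.read_state();print(s['clock'],REST_R.T@s['ft_force'],rest_delta([0,0,0]))
a=grab('side');b=grab('top');w=grab('wrist')
k=lambda im,x,y,ww,hh,f:cv2.resize(im[y:y+hh,x:x+ww],None,fx=f,fy=f,interpolation=cv2.INTER_CUBIC)
o=np.zeros((600,800,3),np.uint8)
o[:,:]=k(a['pixels'],190,170,100,75,8);cv2.imwrite('pics/v3.png',o)
```

```text
9.1 [ 1.32414499  1.80660338 -0.37801847] (array([ 8.3,  0. , 17.7]), array([-0.1, -0.1, -0.1]))
```

View pics/v3.png

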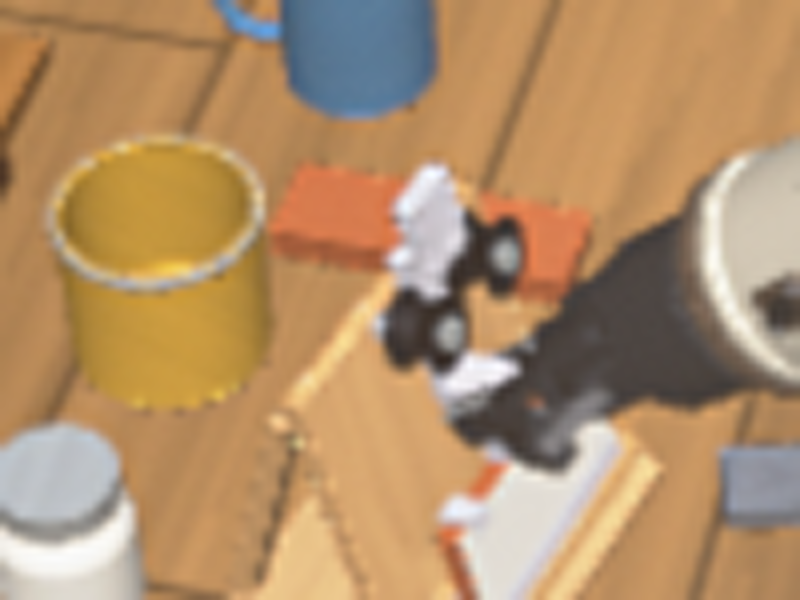

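The side view shows the hanger standing over the shelf, tile parallel to the board. The wrist force shows the ledge has touched. I slide it back to the board.

arm_command:
  series:
    - [[0,0,0,0.9,0,-0.5,0],[0,0,0,2.5,0,4.3,0],[0,0,0,2.5,0,4.3,0],[0,0,0,2,0,3.5,0],[0,0,0,0,0,0,0]]

```text
clock: 9.75
position: [0.578, 0.0044, 0.1032]
eef_rot: [0.918, -0.099, 0.381, 0.04]
ft_force: [-1.5, 1.9, -3.7]
width: 0.0222
grip_force: 71.0
```

arm_command:
  series:
    - [[0,0,0,1,0,1.7,0],[0,0,0,0,0,0,0]]

```text
clock: 9.95
position: [0.579, 0.0044, 0.1028]
eef_rot: [0.918, -0.099, 0.381, 0.04]
ft_force: [-25.3, 9.1, 11.8]
width: 0.0223
grip_force: 76.3
```

arm_command:
  series:
    - [[0,0,0,1,0,1.7,0],[0,0,0,0,0,0,0]]

```text
clock: 10.15
position: [0.5805, 0.0041, 0.1023]
eef_rot: [0.918, -0.099, 0.381, 0.04]
ft_force: [-40.2, 12.0, 21.1]
width: 0.0223
grip_force: 82.4
```

Contact with the board. I back off, seat it lightly on the shelf, and check the force.

arm_command:
  series:
    - [[0,0,0,-0.9,0,-1.7,0],[0,0,0,0,0,0,0],[0,0,0,-0.7,0,0.4,0],[0,0,0,0,0,0,0]]

```text
clock: 10.55
position: [0.5797, 0.0039, 0.1025]
eef_rot: [0.918, -0.099, 0.382, 0.04]
ft_force: [-0.8, -1.0, -1.3]
width: 0.0224
grip_force: 76.0
```

Run:
```python
from rel import *
s=ctrl.read_state();print(s['clock'],REST_R.T@s['ft_force'],s['moment'],rest_delta([0,0,0]))
```

```text
10.55 [-0.24363686 -1.12671901 -1.44554039] [ 0.10172366  0.43254851 -0.07830472] (array([ 0.4, -0.2,  3.6]), array([-0.1, -0. , -0.1]))
```

arm_command:
  series:
    - [[0,0,0,0,0,0,0.4],[0,0,0,0,0,0,0.7],[0,0,0,0,0,0,1],[0,0,0,0,0,0,1],[0,0,0,0,0,0,1]]

```text
clock: 11.05
position: [0.5794, 0.0041, 0.1026]
eef_rot: [0.918, -0.099, 0.381, 0.04]
ft_force: [-0.6, -0.3, -0.6]
width: 0.0852
grip_force: 0.0
```

arm_command:
  series:
    - [[0,0,0,0,0,-10,1],[0,0,0,0,0,-25,1],[0,0,0,0,0,-40,1],[0,0,0,0,0,-45,1],[0,0,0,0,0,-45,1]]

```text
clock: 11.55
position: [0.4632, 0.0291, 0.22]
eef_rot: [0.918, -0.099, 0.381, 0.04]
ft_force: [0.7, -0.7, 1.2]
width: 0.0857
grip_force: 0.0
```

Run:
```python
from rel import *
import pickle
s=ctrl.read_state();print(s['clock'],s['position'],s['qpos'].round(2))
v={n:grab(n) for n in('side','top','wrist')};pickle.dump(v,open('v4.pkl','wb'))
k=lambda im,x,y,ww,hh,f:cv2.resize(im[y:y+hh,x:x+ww],None,fx=f,fy=f,interpolation=cv2.INTER_CUBIC)
o=np.zeros((600,800,3),np.uint8)
o[:300,:400]=k(v['side']['pixels'],195,165,100,75,4);o[300:,:400]=k(v['top']['pixels'],195,140,100,75,4);o[:300,400:]=cv2.resize(v['wrist']['pixels'],(400,300))
Q=REST_O+REST_R@np.array([-.019,0,.132])
txt=[]
for n,hp in(('tongue end',[0,0,.068]),('wheelL',[-.018,.025,.012]),('wheelR',[-.018,-.025,.012]),('tileL',[-.009,.06,-.072])):
    p=Q+REST_R@np.array(hp);txt.append((n,[proj(v[c],p).round(1) for c in v]))
    print(txt[-1],p.round(3))
cv2.imwrite('pics/v4.png',o)
```

```text
11.55 [0.46318168 0.02905188 0.21999303] [ 0.   -0.55  2.22 -0.23  0.71  1.9 ]
('tongue end', [array([237.3, 192.9]), array([237.9, 165. ]), array([261.1,  74.5])]) [ 0.604 -0.001  0.222]
('wheelL', [array([243.1, 211.4]), array([229.5, 176.4]), array([233.8, 143.9])]) [0.578 0.03  0.173]
('wheelR', [array([250. , 201.7]), array([244.5, 179.6]), array([288.5, 143.8])]) [ 0.567 -0.019  0.173]
('tileL', [array([242.7, 236.8]), array([221.4, 183. ]), array([208.7, 200.1])]) [0.573 0.067 0.089]
```

View pics/v4.png

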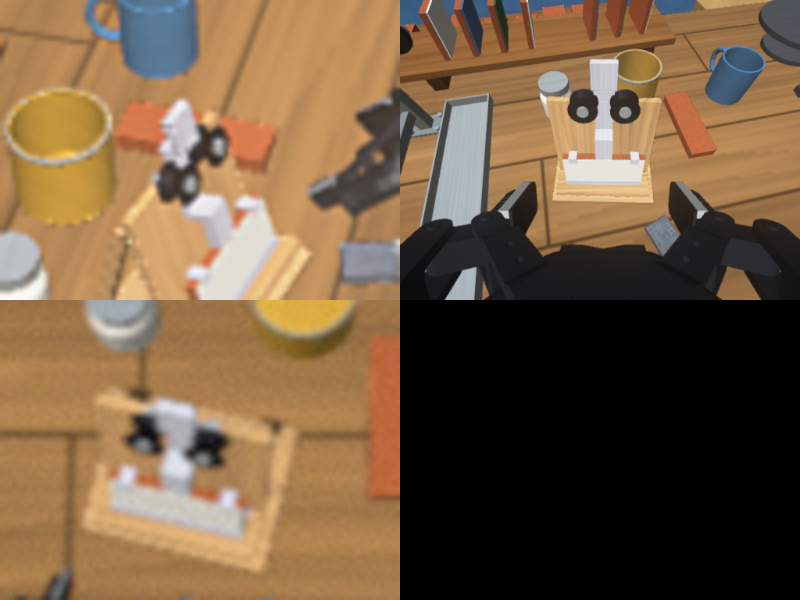

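The hanger stands well in the rest, released. The wrist view has the wheels at about (234,143) and (288,144) in native pixels, where (234,144) and (288.5,144) were predicted. Next I raise the tool and turn it for the tongue grasp.

arm_command:
  series:
    - [[0,0,0,20,0,-25,1],[0,0,0,30,0,-32,1],[0,0,0,30,0,-32,1],[0,0,0,0,0,0,1]]

```text
clock: 12.1
position: [0.4599, 0.0299, 0.344]
eef_rot: [0.917, -0.099, 0.384, 0.04]
ft_force: [-0.6, -0.8, -0.8]
width: 0.0851
grip_force: 0.0
```

```bash
cat >> rel.py <<'E'
Q=REST_O+REST_R@np.array([-.019,0,.132])
G=np.array([[0,1,0],[1,0,0],[0,0,-1.]])  # tool axes in hanger frame (columns: hy,hx,-hz)
def to(Rt,T):
    s=ctrl.read_state();M=R.from_quat(s['eef_rot']).as_matrix();p=s['position']
    print('clock',s['clock'],'p',p.round(4),'q',s['qpos'].round(2),'F',s['ft_force'].round(1))
    print(' turn',np.degrees(R.from_matrix(M.T@Rt).as_rotvec()).round(1),'shift now-axes',(M.T@(T-p)*1e3).round(1),'target-axes',(Rt.T@(T-p)*1e3).round(1))
E
python3 - <<'E'
from rel import *
to(REST_R@G,Q+REST_R@[0,0,.133])
E
```

```text
clock 12.1 p [0.4599 0.0299 0.344 ] q [ 0.   -0.6   2.   -0.19  0.97  1.83] F [-0.6 -0.8 -0.8]
 turn [ 46.9 -47.2 -80.8] shift now-axes [ 72.9   0.3 158.3] target-axes [  0.  173.7  14.6]
```

arm_command:
  series:
    - [[3.35,-3.37,-5.77,0,0,0,1],[3.35,-3.37,-5.77,0,0,0,1],[3.35,-3.37,-5.77,0,0,0,1],[3.35,-3.37,-5.77,0,0,0,1],[3.35,-3.37,-5.77,0,0,0,1]]

```text
clock: 12.6
position: [0.4588, 0.0291, 0.337]
eef_rot: [0.956, 0.175, 0.236, -0.013]
ft_force: [0.2, 1.0, 0.3]
width: 0.086
grip_force: 0.0
```

arm_command:
  series:
    - [[3.35,-3.37,-5.77,0,0,0,1],[3.35,-3.37,-5.77,0,0,0,1],[3.35,-3.37,-5.77,0,0,0,1],[3.35,-3.37,-5.77,0,0,0,1],[3.35,-3.37,-5.77,0,0,0,1]]

```text
clock: 13.1
position: [0.459, 0.0292, 0.3366]
eef_rot: [0.895, 0.437, 0.063, -0.066]
ft_force: [-0.4, -0.6, 0.3]
width: 0.0855
grip_force: 0.0
```

arm_command:
  series:
    - [[3.35,-3.37,-5.77,0,0,0,1],[3.35,-3.37,-5.77,0,0,0,1],[3.35,-3.37,-5.77,0,0,0,1],[3.35,-3.37,-5.77,0,0,0,1],[0,0,0,0,0,0,1]]

```text
clock: 13.6
position: [0.4596, 0.0299, 0.3354]
eef_rot: [0.777, 0.616, -0.081, -0.105]
ft_force: [0.4, -0.8, 0.2]
width: 0.086
grip_force: 0.0
```

Run:
```python
from rel import *
to(REST_R@G,Q+REST_R@[0,0,.133])
```

```text
clock 13.6 p [0.4596 0.0299 0.3354] q [-0.12  0.07  1.34  0.03  1.99  0.12] F [ 0.4 -0.8  0.2]
 turn [-0.2 -0.4 -0.9] shift now-axes [  2.7 171.7   5.6] target-axes [1.000e-01 1.717e+02 6.300e+00]
```

arm_command:
  series:
    - [[0,0,-0.9,0,30,0,1],[0,0,0,0,40,0,1],[0,0,0,0,40,0,1],[0,0,0,0,40,0,1],[0,0,0,0,22,5,1]]

```text
clock: 14.1
position: [0.6216, -0.0075, 0.2867]
eef_rot: [0.775, 0.619, -0.078, -0.104]
ft_force: [0.5, 0.4, -0.1]
width: 0.0852
grip_force: 0.0
```

arm_command:
  series:
    - [[0,0,0,0,0,15,1],[0,0,0,0,0,0,1],[0,0,0,0,0,0,1]]

```text
clock: 14.4
position: [0.6155, -0.0057, 0.2747]
eef_rot: [0.774, 0.62, -0.078, -0.103]
ft_force: [-0.0, -0.3, 0.5]
width: 0.0853
grip_force: 0.0
```

Run:
```python
from rel import *
to(REST_R@G,Q+REST_R@[0,0,.043])
d=grab('wrist','w5.png')
for hp in ([-.005,0,.068],[.005,0,.068],[.005,.015,.068],[.005,-.015,.068],[-.018,.025,.012],[-.018,-.025,.012]): print(hp,proj(d,Q+REST_R@np.array(hp)).round(1))
```

```text
clock 14.4 p [ 0.6155 -0.0057  0.2747] q [-0.15  0.4   1.05  0.03  1.94  0.08] F [-0.  -0.3  0.5]
 turn [ 0.1 -0.5 -0.3] shift now-axes [ 0.9  1.3 79. ] target-axes [ 1.6  1.5 79. ]
[-0.005, 0, 0.068] [254.3 206. ]
[0.005, 0, 0.068] [267.9 205.9]
[0.005, 0.015, 0.068] [267.9 186.1]
[0.005, -0.015, 0.068] [267.8 224.9]
[-0.018, 0.025, 0.012] [240.6 160.8]
[-0.018, -0.025, 0.012] [241.7 213. ]
```

View pics/w5.png

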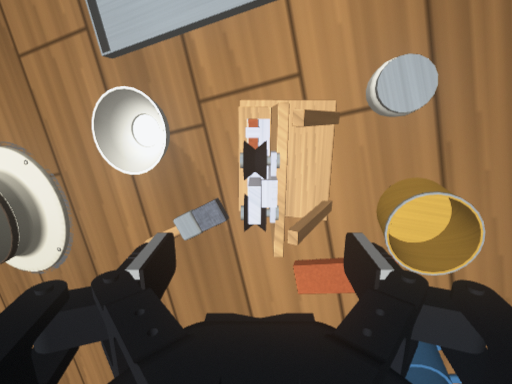

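The view from above shows the tongue between the wheels around (255-262,205), near its prediction (254-268). I check its exact edges by numbers.

Run:
```python
import cv2
g=cv2.imread('pics/w5.png')
print('c',list(range(240,284,2)))
for r in range(176,234,4):print(r,[int(x) for x in g[r,240:284,0][::2]])
```

```text
c [240, 242, 244, 246, 248, 250, 252, 254, 256, 258, 260, 262, 264, 266, 268, 270, 272, 274, 276, 278, 280, 282]
176 [137, 136, 38, 38, 132, 218, 231, 231, 231, 230, 204, 63, 46, 145, 202, 171, 184, 185, 154, 139, 139, 140]
180 [136, 139, 115, 149, 231, 148, 150, 150, 148, 146, 133, 216, 220, 220, 212, 217, 213, 214, 221, 137, 138, 141]
184 [136, 139, 142, 150, 196, 151, 151, 150, 149, 148, 144, 237, 240, 240, 236, 238, 235, 236, 236, 141, 142, 136]
188 [137, 140, 140, 142, 237, 236, 235, 237, 236, 234, 227, 238, 240, 240, 236, 238, 237, 236, 235, 137, 138, 136]
192 [135, 138, 140, 143, 238, 236, 233, 237, 235, 235, 227, 237, 240, 239, 235, 237, 236, 236, 232, 137, 139, 138]
196 [136, 140, 74, 48, 220, 235, 236, 237, 235, 233, 226, 238, 240, 240, 236, 237, 238, 238, 233, 129, 130, 133]
200 [135, 140, 54, 41, 205, 235, 233, 234, 235, 234, 226, 238, 240, 239, 237, 237, 235, 235, 230, 128, 124, 124]
204 [137, 137, 48, 40, 208, 239, 239, 236, 233, 232, 214, 237, 240, 240, 237, 236, 237, 238, 231, 132, 134, 131]
208 [149, 173, 41, 42, 208, 239, 237, 239, 237, 237, 212, 69, 71, 112, 138, 212, 233, 232, 180, 162, 128, 128]
212 [128, 181, 41, 42, 200, 237, 239, 239, 237, 235, 213, 50, 49, 130, 186, 222, 232, 230, 181, 171, 120, 127]
216 [124, 174, 40, 40, 201, 238, 236, 236, 235, 236, 210, 49, 49, 89, 123, 222, 232, 230, 173, 166, 124, 119]
220 [86, 88, 39, 40, 195, 240, 239, 238, 235, 233, 205, 47, 46, 72, 91, 222, 231, 225, 121, 129, 131, 127]
224 [87, 85, 38, 37, 91, 156, 155, 166, 165, 155, 130, 44, 44, 76, 89, 90, 87, 88, 117, 126, 127, 132]
228 [88, 85, 41, 33, 52, 84, 85, 83, 85, 88, 81, 50, 43, 80, 91, 88, 87, 102, 122, 120, 116, 116]
232 [87, 86, 79, 84, 83, 83, 84, 84, 83, 85, 87, 90, 91, 92, 89, 88, 86, 111, 132, 129, 124, 119]
```

Run:
```python
from rel import *
from scipy.optimize import least_squares
import pickle
d=grab('wrist');pickle.dump(d,open('w5.pkl','wb'))
obs=[([-.005,.015,.068],(247.5,186)),([.005,.015,.068],(260.7,186)),([.005,-.015,.068],(260.7,223.5)),([-.005,-.015,.068],(247.5,223.5)),([.019,.012,.036],(277.2,178.5)),([.019,-.012,.036],(277,206.5)),([-.018,-.025,.012],(241.2,212)),([-.018,.025,.012],(243,160))]
for hp,o in obs: print(hp,o,proj(d,Q+REST_R@np.array(hp)).round(1))
def pose(v): return REST_R@R.from_rotvec(v[3:]).as_matrix(),Q+v[:3]
def f(v):
    A,b=pose(v);return np.concatenate([np.concatenate([proj(d,b+A@np.array(h))-o for h,o in obs]),v[:3]/.003,v[3:]/.05])
r=least_squares(f,np.zeros(6));print(r.x[:3].round(4),np.degrees(r.x[3:]).round(1),r.fun[:16].round(1))
```

```text
[-0.005, 0.015, 0.068] (247.5, 186) [254.2 186.1]
[0.005, 0.015, 0.068] (260.7, 186) [268. 186.]
[0.005, -0.015, 0.068] (260.7, 223.5) [267.9 224.7]
[-0.005, -0.015, 0.068] (247.5, 223.5) [254.6 224.8]
[0.019, 0.012, 0.036] (277.2, 178.5) [283.4 180.2]
[0.019, -0.012, 0.036] (277, 206.5) [282.9 207.5]
[-0.018, -0.025, 0.012] (241.2, 212) [241.7 212.8]
[-0.018, 0.025, 0.012] (243, 160) [240.6 160.7]
[-0.0013  0.     -0.0043] [ 0.4 -4.5 -0.3] [-0.5 -0.6 -0.2 -0.3 -0.3  0.  -0.1 -0.3  2.3  1.7  2.   0.6 -0.3 -1.
 -3.   0. ]
```

The tongue and bridge both appear 5 mm nearer the robot than nominal. That fits the board contact having come 3-4 mm early, so the rest is slightly nearer than I estimated. I correct by -5 mm in tool y and go down.

arm_command:
  series:
    - [[0,0,0,1,-3.7,15,1],[0,0,0,0,0,20,1],[0,0,0,0,0,20,1],[0,0,0,0,0,15,1],[0,0,0,0,0,6,1]]

```text
clock: 15.0
position: [0.593, 0.0012, 0.2018]
eef_rot: [0.774, 0.62, -0.078, -0.103]
ft_force: [0.0, 0.2, -0.8]
width: 0.0851
grip_force: 0.0
```

arm_command:
  series:
    - [[0,0,0,0,0,0,0.5],[0,0,0,0,0,0,0.25],[0,0,0,0,0,0,0.15],[0,0,0,0,0,0,0],[0,0,0,0,0,0,0]]
  newtons: 80

```text
clock: 15.5
position: [0.5937, 0.001, 0.2024]
eef_rot: [0.773, 0.621, -0.078, -0.103]
ft_force: [0.4, 0.3, 0.0]
width: 0.0118
grip_force: 0.0
```

arm_command:
  series:
    - [[0,0,0,0,0,0,0],[0,0,0,0,0,0,0],[0,0,0,0,0,0,0]]

```text
clock: 15.8
position: [0.5935, 0.001, 0.2026]
eef_rot: [0.773, 0.62, -0.078, -0.103]
ft_force: [-2.4, 0.3, 5.7]
width: 0.0077
grip_force: 79.4
```

Run:
```python
from rel import *
to(REST_R@G,Q+REST_R@[-.005,0,.043])
# rail target: hanger origin above the loading spot
TO=np.array([.436,.2555,.235]); 
M=R.from_quat(ctrl.read_state()['eef_rot']).as_matrix(); print('up,restx,restz in tool',(M.T@[0,0,1]).round(3),(M.T@REST_R).round(3).tolist())
```

```text
clock 15.8 p [0.5935 0.001  0.2026] q [-0.14  0.37  1.24  0.03  1.79  0.08] F [-2.4  0.3  5.7]
 turn [ 0.1 -0.5 -0.2] shift now-axes [-0.2  0.1  3.5] target-axes [-0.2  0.1  3.5]
up,restx,restz in tool [ 0.007 -0.257 -0.966] [[0.003, 1.0, 0.008], [1.0, -0.003, 0.002], [0.002, 0.008, -1.0]]
```

The tongue is gripped (80 N). Lift it off the rest.

arm_command:
  series:
    - [[0,0,0,0,-1.5,-4,0],[0,0,0,0,-2.5,-12,0],[0,0,0,0,-6,-22,0],[0,0,0,0,-9,-30,0],[0,0,0,0,-10,-34,0]]

```text
clock: 16.3
position: [0.5914, 0.0007, 0.3094]
eef_rot: [0.773, 0.62, -0.078, -0.103]
ft_force: [0.9, -0.7, -3.4]
width: 0.0082
grip_force: 78.3
```

arm_command:
  series:
    - [[0,0,0,0,-12,-36,0],[0,0,0,0,-8,-22,0],[0,0,0,0,0,0,0]]

```text
clock: 16.6
position: [0.5873, 0.0012, 0.3734]
eef_rot: [0.774, 0.621, -0.076, -0.101]
ft_force: [-0.4, -0.1, -3.7]
width: 0.0083
grip_force: 78.3
```

```bash
cat >> rel.py <<'E'
TO=np.array([.436,.2555,.235]);c,sn=np.cos(.105),np.sin(.105)
TR=np.array([[c,0,sn],[0,1,0],[-sn,0,c]])       # tube axes
HR=np.array([[0,c,sn],[-1,0,0],[0,-sn,c]])      # hanger hung
def rail(tx,ty,tz,g=np.array([0,0,.0465])): return HR@G, TO+TR@np.array([tx,ty,tz])+HR@g
E
python3 - <<'E'
from rel import *
s=ctrl.read_state();print(s['width'],s['grip_force'],s['moment'])
to(*rail(.025,-.08,.06))
E
```

```text
0.008264792633773627 78.30117702484131 [-0.11212918 -0.43422323 -0.02428623]
clock 16.6 p [0.5873 0.0012 0.3734] q [-0.14  0.35  0.93  0.03  2.11  0.09] F [-0.4 -0.1 -3.7]
 turn [-8.5  4.4 77.5] shift now-axes [ 144.7 -136.6   72.8] target-axes [-111.  -174.3   47. ]
```

arm_command:
  series:
    - [[-0.85,0.44,7.75,0,0,0,0],[-0.85,0.44,7.75,0,0,0,0],[-0.85,0.44,7.75,0,0,0,0],[-0.85,0.44,7.75,0,0,0,0],[-0.85,0.44,7.75,0,0,0,0]]

```text
clock: 17.1
position: [0.5871, 0.0012, 0.3682]
eef_rot: [0.941, 0.326, -0.071, -0.055]
ft_force: [-0.5, -0.2, -3.5]
width: 0.0081
grip_force: 78.3
```

arm_command:
  series:
    - [[-0.85,0.44,7.75,0,0,0,0],[-0.85,0.44,7.75,0,0,0,0],[-0.85,0.44,7.75,0,0,0,0],[-0.85,0.44,7.75,0,0,0,0],[-0.85,0.44,7.75,0,0,0,0]]

```text
clock: 17.6
position: [0.5871, 0.0012, 0.3682]
eef_rot: [0.998, -0.003, -0.056, 0.0]
ft_force: [0.8, 0.8, -4.7]
width: 0.0083
grip_force: 78.3
```

arm_command:
  series:
    - [[0,0,0,-15,-22,0,0],[0,0,0,-22,-35,0,0],[0,0,0,-22,-35,0,0],[0,0,0,-22,-35,0,0],[0,0,0,-15,-25,0,0]]

```text
clock: 18.1
position: [0.4902, 0.1549, 0.3794]
eef_rot: [0.998, 0.0, -0.056, -0.0]
ft_force: [1.5, 0.9, -3.2]
width: 0.0083
grip_force: 78.4
```

arm_command:
  series:
    - [[0,0,0,-10,-15,0,0],[0,0,0,0,0,0,0],[0,0,0,0,0,0,0]]

```text
clock: 18.4
position: [0.4817, 0.1683, 0.3804]
eef_rot: [0.998, 0.0, -0.056, -0.0]
ft_force: [-0.4, -0.9, -3.8]
width: 0.0082
grip_force: 78.5
```

Run:
```python
from rel import *
to(*rail(.025,-.08,.06))
```

```text
clock 18.4 p [0.4817 0.1683 0.3804] q [0.17 0.08 1.22 0.02 1.95 1.75] F [-0.4 -0.9 -3.8]
 turn [-0.   0.4  0. ] shift now-axes [-4.9 -7.2 42.9] target-axes [-5.2 -7.2 42.9]
```

arm_command:
  series:
    - [[0,0.4,0,-5,0,20,0],[0,0,0,0,0,30,0],[0,0,0,0,0,25,0],[0,0,0,0,0,15,0],[0,0,0,0,0,0,0]]

```text
clock: 18.9
position: [0.467, 0.1674, 0.2897]
eef_rot: [0.999, -0.0, -0.054, 0.0]
ft_force: [-0.0, -1.0, -3.9]
width: 0.0083
grip_force: 78.4
```

Run:
```python
from rel import *
import pickle
to(*rail(.025,-.08,.012))
v={n:grab(n) for n in('side','top','wrist')};pickle.dump(v,open('v6.pkl','wb'))
s=ctrl.read_state();M=R.from_quat(s['eef_rot']).as_matrix();A=M@G.T;O=s['position']-A@[0,0,.0465]
print('origin',O.round(4))
for n,hp in(('wheel -25 hub',[-.018,-.025,.012]),('wheel +25 hub',[-.018,.025,.012]),('tongue top',[0,0,.068]),('tile b-',[-.009,-.06,-.132]),('tile b+',[-.009,.06,-.132]),('ledge b-',[.019,-.06,-.132])):
    print(n,[proj(v[c],O+A@np.array(hp)).round(1) for c in v])
k=lambda im,x,y,ww,hh,f:cv2.resize(im[y:y+hh,x:x+ww],None,fx=f,fy=f,interpolation=cv2.INTER_CUBIC)
o=np.zeros((600,800,3),np.uint8)
o[:300,:400]=k(v['side']['pixels'],210,205,100,75,4);o[300:,:400]=k(v['top']['pixels'],130,180,100,75,4);o[:300,400:]=cv2.resize(v['wrist']['pixels'],(400,300));o[300:,400:]=k(v['side']['pixels'],155,150,200,150,2)
cv2.imwrite('pics/v6.png',o)
```

```text
clock 18.9 p [0.467  0.1674 0.2897] q [0.18 0.04 1.44 0.02 1.76 1.75] F [-0.  -1.  -3.9]
 turn [ 0.   0.1 -0.1] shift now-axes [-0.1 -8.1 -0.9] target-axes [-0.1 -8.1 -0.9]
origin [0.4632 0.1679 0.2466]
wheel -25 hub [array([273.8, 236.1]), array([173.1, 215.3]), array([234.2, 250.2])]
wheel +25 hub [array([256.9, 234.3]), array([174.3, 199.1]), array([232.3, 179.8])]
tongue top [array([264.6, 216.9]), array([175.2, 202.5]), array([260.5, 257.5])]
tile b- [array([290.2, 267. ]), array([185.5, 235. ]), array([252.4, 221. ])]
tile b+ [array([252.4, 262.3]), array([187.8, 200. ]), array([251.6, 119.4])]
ledge b- [array([292. , 259.8]), array([193.9, 235.1]), array([275.4, 220.9])]
```

View pics/v6.png

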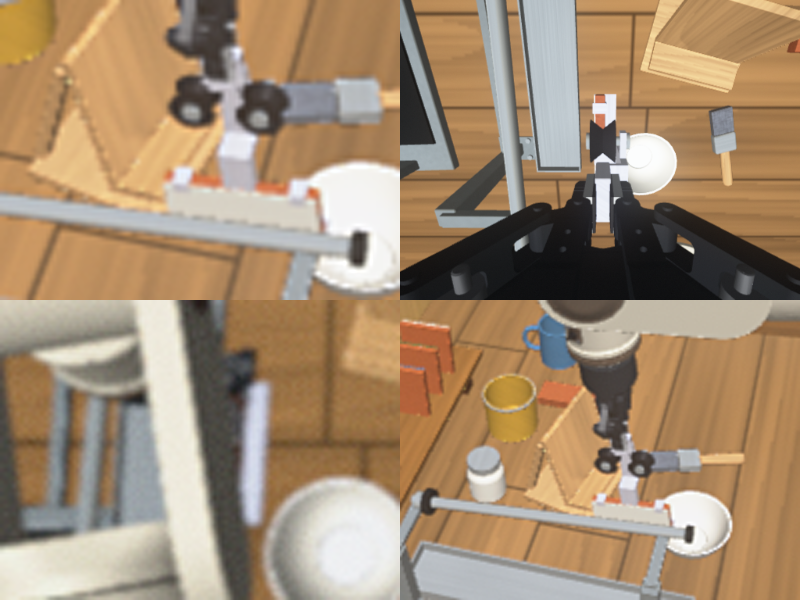

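The hanger hangs straight in the grip. The wrist view shows the tile end at about (252-274,121), as predicted (252-275,119). In the side view the hubs are at (275,234.5) and (258,233), within 1-2 px. The wheels sit just above rail height with the mouth facing the tube. Now I enter along +y.

arm_command:
  series:
    - [[0,0,0,0,-25,-1,0],[0,0,0,0,-25,0,0],[0,0,0,0,-15,0,0],[0,0,0,0,0,0,0]]

```text
clock: 19.45
position: [0.4676, 0.2346, 0.2935]
eef_rot: [0.999, 0.001, -0.052, -0.0]
ft_force: [0.6, 0.0, -4.2]
width: 0.0084
grip_force: 78.5
```

arm_command:
  series:
    - [[0,0,0,0,-10,0,0],[0,0,0,0,-8,0,0],[0,0,0,0,-5,0,0],[0,0,0,0,0,0,0]]

```text
clock: 19.85
position: [0.4675, 0.2567, 0.2931]
eef_rot: [0.999, 0.0, -0.052, -0.0]
ft_force: [-0.0, -0.5, -4.1]
width: 0.0082
grip_force: 78.5
```

Run:
```python
from rel import *
import pickle
to(*rail(.025,0,.0))
v={n:grab(n) for n in('side','top','wrist')};pickle.dump(v,open('v7.pkl','wb'))
# tube in wrist/side view: column profile of tube ahead of hanger
g=v['wrist']['pixels']
p=[proj(v['wrist'],TO+TR@np.array([x,0,0])) for x in(.15,.2)];print(p)
for q in p: r=int(q[1]);print(r,[int(x) for x in g[r,225:300:3,0]])
```

```text
clock 19.85 p [0.4675 0.2567 0.2931] q [0.34 0.11 1.36 0.04 1.77 1.91] F [-0.  -0.5 -4.1]
 turn [-0.  -0.1  0. ] shift now-axes [-0.2  1.2 14.6] target-axes [-0.2  1.2 14.6]
[array([261.32437056,  20.25614341]), array([261.44200633, -73.06426839])]
20 [158, 205, 203, 211, 204, 205, 207, 177, 216, 206, 210, 212, 199, 172, 131, 209, 208, 210, 212, 209, 207, 208, 144, 189, 92]
-73 [28, 27, 29, 29, 56, 30, 31, 36, 196, 205, 207, 208, 174, 118, 37, 77, 75, 33, 38, 57, 38, 28, 29, 28, 28]
```

Run:
```python
from rel import *
import pickle
v=pickle.load(open('v7.pkl','rb'));d=v['wrist'];g=d['pixels']
for r in (5,20,35,50,70,90):print(r,[int(x) for x in g[r,236:284,2][::2]])
for x in(.16,.15,.14,.13,.12):print(x,[proj(d,TO+TR@np.array([x,y,-.008])).round(1).tolist() for y in(-.008,.008)])
s=v['side']['pixels']; t=v['side']
for x in(-.03,.1,.2):
    c=proj(t,TO+TR@np.array([x,0,-.008]));u=int(c[0]);print('side',c,[int(a) for a in s[int(c[1])-9:int(c[1])+10,u,0]])
```

```text
5 [190, 191, 189, 194, 191, 175, 197, 196, 190, 194, 194, 195, 193, 187, 169, 148, 114, 172, 190, 194, 193, 192, 194, 194]
20 [193, 191, 189, 194, 190, 172, 197, 197, 191, 194, 195, 196, 196, 188, 169, 147, 114, 193, 192, 195, 195, 194, 196, 195]
35 [193, 190, 190, 194, 191, 170, 199, 197, 191, 195, 195, 198, 196, 188, 168, 146, 111, 196, 194, 198, 196, 197, 198, 198]
50 [192, 192, 190, 195, 192, 166, 197, 198, 192, 195, 196, 199, 196, 188, 168, 142, 113, 196, 195, 198, 196, 200, 198, 199]
70 [195, 193, 193, 195, 192, 173, 199, 201, 193, 196, 196, 199, 196, 187, 167, 139, 116, 197, 194, 198, 198, 200, 199, 200]
90 [196, 194, 194, 194, 190, 160, 198, 201, 194, 196, 197, 200, 196, 188, 165, 137, 119, 198, 194, 200, 199, 199, 199, 197]
0.16 [[273.3, 7.3], [249.2, 7.3]]
0.15 [[273.1, 24.1], [249.4, 24.1]]
0.14 [[272.9, 40.4], [249.5, 40.4]]
0.13 [[272.8, 56.3], [249.7, 56.4]]
0.12 [[272.6, 71.9], [249.8, 71.9]]
side [280.35743122 264.33832032] [87, 91, 92, 95, 109, 122, 135, 174, 197, 197, 198, 175, 133, 93, 94, 94, 91, 99, 150]
side [235.60010591 258.88244366] [133, 137, 138, 139, 144, 140, 105, 142, 194, 196, 198, 185, 142, 79, 68, 86, 95, 95, 94]
side [202.80064781 254.88421997] [194, 194, 195, 196, 195, 168, 98, 145, 195, 196, 197, 177, 134, 88, 87, 89, 90, 91, 93]
```

The measured tube centre is 2 mm further +y than my estimate, so the hanger is within 1 mm of centre. Now I lower it until the rail carries the weight.

arm_command:
  series:
    - [[0,0,0,0,-1,5,0],[0,0,0,0,0,4,0],[0,0,0,0,0,2,0],[0,0,0,0,0,0,0]]

```text
clock: 20.4
position: [0.4662, 0.2571, 0.2818]
eef_rot: [0.999, 0.0, -0.052, -0.0]
ft_force: [0.5, 0.2, -4.1]
width: 0.0077
grip_force: 78.5
```

arm_command:
  series:
    - [[0,0,0,0,0,1.5,0],[0,0,0,0,0,0,0]]

```text
clock: 20.6
position: [0.4662, 0.2572, 0.2807]
eef_rot: [0.999, 0.0, -0.052, -0.0]
ft_force: [0.1, 0.4, -4.4]
width: 0.008
grip_force: 78.5
```

arm_command:
  series:
    - [[0,0,0,0,0,1,0],[0,0,0,0,0,0,0]]

```text
clock: 20.8
position: [0.4661, 0.2574, 0.28]
eef_rot: [0.999, 0.0, -0.051, -0.0]
ft_force: [0.1, 0.1, -1.3]
width: 0.0081
grip_force: 79.0
```

arm_command:
  series:
    - [[0,0,0,0,0,0.6,0],[0,0,0,0,0,0,0]]

```text
clock: 21.0
position: [0.4662, 0.2574, 0.2797]
eef_rot: [0.999, 0.0, -0.051, -0.0]
ft_force: [-0.4, 1.5, 5.0]
width: 0.0084
grip_force: 79.9
```

Run:
```python
from rel import *
import pickle
to(*rail(.025,0,.0));s=ctrl.read_state();print(s['moment'])
v={n:grab(n) for n in('side','wrist')}
M=R.from_quat(s['eef_rot']).as_matrix();A=M@G.T;O=s['position']-A@[0,0,.0465]
# wheel hubs in side view: bright blob in dark wheels
for hp in([-.013,-.025,.012],[-.013,.025,.012]):
    c=proj(v['side'],O+A@np.array(hp));u,w=int(round(c[0])),int(round(c[1]));print(c.round(1));print(v['side']['pixels'][w-8:w+13,u-7:u+8,0])
```

```text
clock 21.0 p [0.4662 0.2574 0.2797] q [0.34 0.11 1.39 0.04 1.74 1.91] F [-0.4  1.5  5. ]
 turn [-0.1 -0.1  0. ] shift now-axes [-0.3  1.9  1.1] target-axes [-0.3  1.9  1.1]
[ 0.23983168 -0.10180182 -0.01124329]
[267.6 262.4]
[[190 175 107  49  51  57  62  71  82  81  71  61  61  71  88]
 [190 180 124  53  51  58  62  72  82  78  66  63  61  64  78]
 [193 198 174  73  50  52  58  66  73  70  63  62  59  58  70]
 [190 187 164  80  51  52  54  53  56  58  58  60  57  57  66]
 [164 107  69  51  50  55  55  55  53  55  56  56  56  61  74]
 [124  57  45  51  57  79  95  90  63  54  55  57  63  79  88]
 [147  60  46  60  87 129 158 154 112  62  53  58  80 103 100]
 [177  82  49  72 119 146 152 166 157  80  53  56  88 140 146]
 [188 131  73  63 106 142 146 150 137  79  53  51  88 156 196]
 [191 179 123  68  76 115 133 137 123  70  51  58 111 179 200]
 [163 164 155 117  93  78  72  76  69  55  63  91 150 201 202]
 [194 183 190 191 184 157  86  69  65  75  98 138 181 190 190]
 [241 243 245 247 252 242 124  87  92  97 109 124 139 143 147]
 [238 240 241 242 244 218 111  84  79  74  86  90  86  8
[... 1086 characters left out ...]
3 197]
 [143 151 157 145 102  73  75  75  71  59  59  80 126 178 201]
 [ 82  90  99 106 108 113 105  77  72  76  89 128 166 173 176]
 [ 75  77  83  87  86  91  92  87  83  90  96 104 115 122 135]
 [ 75  73  71  71  72  75  79  83  86  89  90  92  88  88 117]
 [ 94  93  87  82  79  76  72  70  72  74  76  80  80  83 145]
 [ 94  95  96  94  91  91  89  86  82  80  77  74  68  75 149]
 [ 94  95  96  95  91  91  92  91  93  94  95  90  84 101 183]
 [ 94  96  95  93  90  89  89  90  93  93  93  93  89 113 191]
 [ 95  95  95  90  87  86  86  88  91  93  92  90  91 124 189]
 [ 96  94  91  90 100 100  97  89  89  93  93  91  90 109 158]
 [ 95  89  92 129 176 179 172 135  92  92  93  92  92 107 154]]
```

Both hubs sit exactly where a seated hanger puts them, and the rail carries the weight. I release and retreat upward.

arm_command:
  series:
    - [[0,0,0,0,0,-0.4,0],[0,0,0,0,0,0,1],[0,0,0,0,0,0,1],[0,0,0,0,0,0,1],[0,0,0,0,0,-10,1]]

```text
clock: 21.6
position: [0.4667, 0.2571, 0.2887]
eef_rot: [0.999, 0.0, -0.053, 0.0]
ft_force: [0.0, 0.0, 0.3]
width: 0.0657
grip_force: 0.0
```

arm_command:
  series:
    - [[0,0,0,0,0,-30,1],[0,0,0,0,0,-40,1],[0,0,0,0,0,-40,1],[0,0,0,0,0,0,1],[0,0,0,0,0,0,1]]

```text
clock: 22.1
position: [0.4787, 0.2572, 0.3998]
eef_rot: [0.999, 0.0, -0.051, -0.0]
ft_force: [0.5, -0.0, -1.7]
width: 0.0852
grip_force: 0.0
```

arm_command:
  series:
    - [[0,0,0,0,0,0,1],[0,0,0,0,0,0,1],[0,0,0,0,0,0,1],[0,0,0,0,0,0,1],[0,0,0,0,0,0,1]]

```text
clock: 22.6
position: [0.4784, 0.2572, 0.3987]
eef_rot: [0.999, 0.0, -0.052, -0.0]
ft_force: [0.5, 0.5, 0.5]
width: 0.0855
grip_force: 0.0
```

arm_command:
  series:
    - [[0,0,0,0,0,0,1],[0,0,0,0,0,0,1],[0,0,0,0,0,0,1],[0,0,0,0,0,0,1],[0,0,0,0,0,0,1]]

```text
clock: 23.1
position: [0.4785, 0.2572, 0.3989]
eef_rot: [0.999, 0.0, -0.052, -0.0]
ft_force: [-0.2, -0.7, 0.4]
width: 0.0852
grip_force: 0.0
```

Run:
```python
from rel import *
import pickle,time
a=grab('side','s8.png');
def hubs(im):
    # match small template: bright hub inside dark wheel, from v7-like synthetic ring
    T=np.full((15,15),50,np.uint8);cv2.circle(T,(7,7),2,150,-1)
    g=cv2.cvtColor(im,cv2.COLOR_BGR2GRAY);m=cv2.matchTemplate(g,T[2:13,2:13],cv2.TM_CCOEFF_NORMED)
    out=[]
    for _ in range(4):
        _,q,_,l=cv2.minMaxLoc(m);out.append((l[0]+5,l[1]+5,round(q,2)));cv2.circle(m,l,4,-1,-1)
    return out
print(ctrl.read_state()['clock'],hubs(a['pixels']))
b=grab('side');b=grab('side');print(hubs(b['pixels']), np.abs(b['pixels'].astype(int)-a['pixels']).max())
O=TO+TR@np.array([.25,.002,0])
for hp in([-.013,-.025,.012],[-.013,.025,.012],[-.009,-.06,-.072],[-.009,.06,-.072]):print(hp,proj(a,O+HR@np.array(hp)).round(1))
```

```text
23.15 [(246, 203, 0.72), (287, 328, 0.6), (164, 173, 0.55), (212, 38, 0.55)]
[(246, 203, 0.72), (287, 328, 0.61), (250, 191, 0.55), (356, 116, 0.55)] 174
[-0.013, -0.025, 0.012] [191.5 253.4]
[-0.013, 0.025, 0.012] [175.5 251.5]
[-0.009, -0.06, -0.072] [209.1 272.1]
[-0.009, 0.06, -0.072] [172.3 267.2]
```

Run:
```python
from rel import *
import pickle
s0=pickle.load(open('side0.pkl','rb'))['pixels'].astype(int)
for i in range(3):
    a=grab('side');m=(np.abs(a['pixels']-s0).max(2)>40)[225:320,150:310]
    dk=m&(a['pixels'].max(2)[225:320,150:310]<70); wh=m&(a['pixels'].min(2)[225:320,150:310]>215)
    for n,k in(('dark',dk),('white',wh)):
        ys,xs=np.nonzero(k);print(n,len(xs),(xs.min()+150,xs.max()+150,np.median(xs)+150,ys.min()+225,ys.max()+225,np.median(ys)+225) if len(xs) else '')
cv2.imwrite('pics/s9.png',a['pixels'])
O=TO+TR@np.array([.25,.002,0])
print('tile white expected',[proj(a,O+HR@np.array([-.009,y,z])).round(0).tolist() for y in(-.06,.06) for z in(-.072,-.126)])
print('wheels expected u',[proj(a,O+HR@np.array([-.01,y,.012])).round(0).tolist() for y in(-.043,.043)])
```

```text
dark 124 (np.int64(177), np.int64(247), np.float64(194.0), np.int64(225), np.int64(255), np.float64(248.0))
white 95 (np.int64(180), np.int64(219), np.float64(193.0), np.int64(234), np.int64(282), np.float64(260.0))
dark 129 (np.int64(174), np.int64(247), np.float64(192.0), np.int64(225), np.int64(255), np.float64(248.0))
white 98 (np.int64(178), np.int64(218), np.float64(191.0), np.int64(234), np.int64(282), np.float64(260.0))
dark 123 (np.int64(173), np.int64(247), np.float64(190.0), np.int64(225), np.int64(255), np.float64(248.0))
white 95 (np.int64(177), np.int64(216), np.float64(189.0), np.int64(234), np.int64(282), np.float64(260.0))
tile white expected [[209.0, 272.0], [213.0, 283.0], [172.0, 267.0], [177.0, 278.0]]
wheels expected u [[198.0, 253.0], [170.0, 250.0]]
```

arm_command:
  series:
    - [[0,0,0,0,0,0,1],[0,0,0,0,0,0,1],[0,0,0,0,0,0,1],[0,0,0,0,0,0,1],[0,0,0,0,0,0,1]]

```text
clock: 23.9
position: [0.4785, 0.2572, 0.3989]
eef_rot: [0.999, 0.0, -0.052, -0.0]
ft_force: [-0.7, -0.1, -0.3]
width: 0.0854
grip_force: 0.0
```

Run:
```python
from rel import *
a=cv2.imread('pics/s9.png').astype(int)
b=grab('side')['pixels'].astype(int);c=grab('side')['pixels'].astype(int)
for n,x in(('old',a),('new',b),('newer',c)):
    g=x[225:320,150:310];k=g.min(2)>215;ys,xs=np.nonzero(k[:,:90]);print(n,np.percentile(xs,[2,50,98])+150,np.percentile(ys,[2,50,98])+225)
for y in range(240,262,3):print(y,c[y,150:215:2,0].tolist())
```

```text
old [178.   193.   210.88] [234.   241.   277.96]
new [174.   191.   210.04] [234. 241. 279.]
newer [174.  191.  210.4] [234.  241.  278.9]
240 [70, 64, 68, 70, 69, 64, 50, 76, 77, 85, 82, 71, 89, 191, 189, 192, 194, 183, 191, 114, 180, 230, 242, 244, 243, 239, 221, 179, 155, 89, 89, 93, 95]
243 [66, 67, 71, 69, 67, 48, 80, 76, 82, 81, 72, 48, 53, 132, 203, 209, 195, 193, 171, 64, 55, 77, 128, 177, 205, 201, 196, 183, 160, 87, 69, 77, 85]
246 [68, 71, 69, 70, 44, 74, 111, 181, 114, 51, 46, 45, 44, 44, 44, 39, 128, 197, 178, 52, 60, 77, 58, 55, 196, 202, 195, 185, 162, 90, 96, 96, 93]
249 [68, 70, 70, 50, 63, 133, 204, 191, 59, 55, 56, 156, 168, 63, 54, 131, 121, 103, 38, 73, 59, 48, 50, 62, 180, 203, 195, 160, 84, 93, 96, 93, 94]
252 [70, 72, 55, 63, 73, 122, 166, 164, 52, 53, 103, 101, 77, 47, 68, 201, 200, 186, 71, 140, 154, 77, 54, 191, 185, 171, 146, 130, 115, 117, 102, 94, 89]
255 [71, 65, 52, 79, 107, 177, 175, 135, 46, 50, 44, 56, 86, 85, 81, 70, 81, 154, 190, 137, 119, 69, 114, 192, 193, 197, 198, 198, 199, 197, 197, 198, 198]
258 [67, 49, 81, 83, 175, 174, 158, 86, 83, 80, 83, 85, 85, 82, 69, 82, 156, 242, 237, 240, 236, 128, 89, 87, 85, 88, 90, 85, 100, 110, 136, 143, 155]
261 [48, 76, 80, 160, 173, 168, 94, 84, 81, 82, 85, 83, 80, 72, 76, 87, 158, 199, 209, 219, 163, 98, 90, 90, 91, 93, 91, 100, 97, 96, 97, 95, 95]
```

The hubs are now at about (173,249) and (190,252), against expected (175.5,251.5) and (191.5,253.4), so the hanger is at the stop. I wait, confirm it is still, and hand in.

arm_command:
  series:
    - [[0,0,0,0,0,0,1],[0,0,0,0,0,0,1],[0,0,0,0,0,0,1],[0,0,0,0,0,0,1],[0,0,0,0,0,0,1]]

```text
clock: 24.5
position: [0.4785, 0.2572, 0.3989]
eef_rot: [0.999, 0.0, -0.052, -0.0]
ft_force: [-1.0, 0.4, -0.0]
width: 0.0856
grip_force: 0.0
```

arm_command:
  series:
    - [[0,0,0,0,0,0,1],[0,0,0,0,0,0,1],[0,0,0,0,0,0,1],[0,0,0,0,0,0,1],[0,0,0,0,0,0,1]]

```text
clock: 25.0
position: [0.4784, 0.2572, 0.3989]
eef_rot: [0.999, 0.0, -0.052, -0.0]
ft_force: [-0.0, 0.2, -0.0]
width: 0.0855
grip_force: 0.0
```

Run:
```python
from rel import *
a=grab('side')['pixels'].astype(int)
for i in range(6):b=grab('side')['pixels'].astype(int)
m=np.abs(a-b)[225:300,155:260];print('motion',m.max(),m.mean())
ok=m.mean()<4
g=b[225:320,150:240];ys,xs=np.nonzero(g.min(2)>215);p=np.percentile(xs,[2,50,98])+150;print(p)
if ok and abs(p[0]-174)<3: print(ctrl.hand_in())
```

```text
motion 3 0.5508994708994709
[174.   191.   210.16]
the job is handed in; nothing more can be done
None
```

The tile was stood on the rest and let go, then taken by its tongue and hooked on the upper end of the rail. After I let go it rolled by itself to the rubber stop and was still there when I handed the job in at about 25 s.

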